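# Blank off the open port of an air manifold with a push-fit plug

## Task

The middle port of the air manifold is open. Take the red-headed blanking plug out of its wooden stand and press it gently straight down into that port until it has locked at the bottom, never pressing or pulling with more than about 20 N; then check the lock by pulling the plug steadily up with about 10 N for a second, so that the blue collar lifts with it, let the collar settle back and let go of the plug, which stays locked in the port. Leave the two dropper bottles and the candle tin where they stand.

Things in the scene. Friction and masses are not known exactly. Their poses are not given: they have to be found in the camera images.
- manifold: Air manifold fixed to the bench: aluminium block 64 (x) x 124 (y) x 60 mm (z), round gauge on its -x side, brass nipple on its +y end. Origin at the centre of the underside, z up. On top, in a row along y, are three ports: the outer two (43 mm from the middle) are blanked and stand 9 mm above the top; the middle one is open. Close the fingers along the manifold's x there.
- port (a point): Axis of the open middle port, at the level of the block's top; axes as the manifold's. Vertical bore 18 mm wide, funnel mouth 26 mm wide. The brass fitting sits up to 9 mm higher or lower on each start (not measured; all of this shifts along): blue collar's top 6 mm above this point, teeth 8 to 12 mm below, rubber stop 34 mm below, where the force rises by 10 N per mm and is rigid after 3 mm.
- collar (a joint): Rise of the blue collar in its fitting, m: 0 at rest, 0.003 fully raised, straight up. A spring holds it down: about 4 to 5 N starts it, 6 N raises it fully. A plug that has locked lifts it when pulled; one that has not slides out with 1 to 3.5 N and leaves it down.
- plug_head (a point): Centre of the plug's ribbed red head, a cylinder 28 mm in diameter and 36 mm tall: the place to grip. Plug axis = z, up as it stands; 76 mm above the plug's tip. The plug weighs about 60 g. Below the head is a grey stem 16 mm in diameter and 58 mm long, with a waist 10 mm thick from 20 to 32 mm above the tip and a tapered nose 7 mm long.
- plug_tip (a point): Centre of the plug's lower end (8 mm across), on its axis; z points up to the head. Pushing the tip past the port's teeth takes about 3 to 8 N over some 7 mm (not yet the stop), after that 1 to 3 N; the teeth snap into the waist when the tip is about 2 mm short of the rubber stop, and hold it from then on.
- stand: Light wooden stand fixed to the bench, 56 x 56 x 62 mm, origin at the centre of its underside. The plug hangs upright in its vertical 21 mm through hole, its head resting on the top (62 mm up); lift it at least 60 mm to clear the hole.
- scent_a: White dropper bottle with a black cap, 37 mm across, 108 mm tall, loose; origin at the centre of its underside. Not to be moved.
- scent_b: White dropper bottle with a black cap, 44 mm across, 125 mm tall, loose; origin at the centre of its underside. Not to be moved.
- candle_tin: White candle tin with a red and white lid, 67 mm across, 46 mm tall, loose; origin at the centre of its underside. Not to be moved.
Not all that is in view belongs to the job. Of the things that look like the part that bears plug_head, the middle-sized one is meant.

How it is judged (in metres and radians):
On the way, in this order (a step that is already met when the one before it is completed fails the run):
1. the plug's stem is down in the open port (tip at least 12 mm below the block's top) (horizontal distance between plug_tip and port below 0.004 m and z of plug_tip in the frame of port below -0.012 m), for 0.1 s.
2. the locked plug is pulled up so that the collar is raised by 2 mm or more for 0.3 s, the fingers not touching the manifold (value of joint collar above 0.002 m and horizontal distance between plug_tip and port below 0.004 m and z of plug_tip in the frame of port below -0.015 m and contact force between the fingers and manifold below 0.5 N), for 0.3 s.
At the end, for the whole second after the job is handed in: The plug is locked in the open port: upright within 0.1 rad, tip on the port's axis within 4 mm and at least 19 mm below the block's top, collar back down (under 1.5 mm), plug released and at rest (horizontal distance between plug_tip and port below 0.004 m and z of plug_tip in the frame of port below -0.019 m and angle between plug_tip's own z axis and vertical below 0.1 rad and value of joint collar below 0.0015 m and linear speed of plug below 0.01 m/s); the robot touches nothing.
It fails at once if the plug is pressed against or pulled on the manifold with more than 34 N (summed over its contacts, the sideways ones too) (contact force between plug and manifold above 34 N).
It fails at once if a bottle or the candle tin is shifted by more than 15 mm (distance of any of scent_a, scent_b, candle_tin from where it was at the start of the episode above 0.015 m).
It also fails if it takes over 51 s, if anything falls off the work surface, if the arm or the gripper's body presses on something with over 40 N, if the wrist force passes 120 N, or if a joint passes its speed limit or range.

## Robot

A 6-joint arm with a two-finger parallel gripper is mounted at the origin on a cart in front of the work surface, level with it; the furniture and walls round the work are solid. World frame = base frame: x ahead of the robot, y to its left, z up, the work surface at z = 0. Lengths are in mm, angles in rad, forces in N, time in s.
With the tool pointing down it reaches from about 300 to 775 mm from the base axis. Payload 14.6 kg.
Tool frame: the origin (TCP) lies at the very end of the fingers, on their centre line; the grasp point (between the pads) lies 19 mm behind it; z points along the fingers, y is the line along which they close (so a half turn about z gives the same grasp; the last joint's range is limited). The gripper opens to 94 mm and grips with 3 to 60 N. Pads are 16 mm wide; open, the fingers measure 119 mm over their backs; the gripper's body (75 mm by 177 mm) begins 78 mm behind the grasp point.
Start: joints at [-1.252, 0.3, 1.521, -0, 1.321, -0.067], TCP at [206.958, -509.566, 174.046] pointing down, gripper open.
Joint ranges: [-3.03, 3.03], [-0.79, 2.21], [0.23, 2.52], [-1.04, 4.18], [0, 3.07], [-2.55, 2.55]. Speed limits (rad/s): [2.22, 2.22, 2.57, 3.14, 3.14, 3.14].

## Interface

Orientations are given as [roll, pitch, yaw] about the fixed x, y, z axes, in that order (R = Rz(yaw) Ry(pitch) Rx(roll)).
In Python, from cell import manip, eyes, ticket gives the robot as it stands. The module is installed in compiled form; this text tells all that it offers.
- The arm moves only by the tool arm_command, never from a script. Its argument "plan" is a list of rows, each a list of 5 numbers: the opening, from -1 (shut) to 1 (fully open), then the shift along the tool's x, y, z in m, then the turn about the tool's z in rad. In form: [[jaw, dx, dy, dz, roll], ...]. A call has 1 to 20 rows; each row shifts and turns the commanded pose from where the row before left it, along the tool's axes as they then stand; what a row does not reach is not made up. A row lasts 1/8 s, in which the tool goes at most 62.5 mm and 10.7 degrees, less where a joint would pass 70% of its speed; a pose out of reach is approached as far as the arm can. A call is refused whole if a number of a shift passes 0.0625 or a number of a turn 0.188, either way. A call with a gripper value outside its range is refused whole. The fingers move at their own pace and stop on an object; "newtons" is the grip in N (left out, the last holds). Time passes only in rows, so rows that do not move let the fingers close. It gives the time, the measured TCP pose, the force, the opening and the grip force at its end, in the units of the state.
- manip.read_state(): the state, without advancing time (a new reading comes with each control period).
- eyes.camera(name): name is "scene" or "top" or "wrist"; returns a dict with "img" (384x512x3 uint8, blue, green, red), "z_map" (384x512 float32, mm along the optical axis (not along the pixel's ray), 0 where there is no reading), "fx", "fy", "cx", "cy" (pixels), "eye" and "orientation" of the camera in the world. Camera axes: x right, y down, z forward; pixel columns grow to the right and rows downward; lengths in mm; the calibration is good to about 2 mm. A picture is of the moment at which its call begins.
- ticket.sign_off(): hands the job in; it is judged then, once.
The state is a dict: "clock": time; "joints": joint angles; "qd": joint speeds; "effort": joint torques, N m; "eef_pos": TCP position; "eef_rot": TCP orientation; "wrist_force": force on the tool from outside, world axes, zero at the start; "moment": the same for the moment, N m; "finger_gap": finger opening in mm; "finger_force": force on a finger pad.
Only numpy, scipy, OpenCV 4.12 (cv2) and the standard library are available. Lean on these libraries where they do the work, as an engineer would, in place of code of your own. Each camera call takes 0.05 s, during which the arm holds its last target. There are 200 camera calls.

## Working session

There is one attempt and no reset: what is moved stays moved. The work goes in short steps, Python scripts to look and compute and a tool call to move; the robot and the scene stay as the last step left them, time stands still between calls to the robot, and variables do not carry over. Pictures are saved under pics/ and viewed, at most 10 in all, crops included, and the job is handed in when it is done.

Besides the shell and the picture viewer there is one more tool, called by a JSON object that holds its "name" and its "arguments", one argument or row to a line. arm_command: Moves the arm, as the interface text tells. Its arguments: {"type":"object","properties":{"plan":{"type":"array"},"newtons":{"type":"number"}},"required":["plan"]}

```bash
mkdir -p pics; cat > h.py <<'E'
import numpy as np, cv2, pickle
from scipy.spatial.transform import Rotation as R
from cell import manip, eyes, ticket
def cam(n):
    c=eyes.camera(n); pickle.dump(c,open(f'{n}.pkl','wb')); return c
def rot(c):
    o=np.array(c['orientation'],float)
    return o if o.shape==(3,3) else R.from_euler('xyz',o).as_matrix()
def pts(c):
    v,u=np.mgrid[:384,:512]; z=c['z_map']
    p=np.stack([(u-c['cx'])/c['fx']*z,(v-c['cy'])/c['fy']*z,z],-1)
    return p@rot(c).T+np.array(c['eye'])
def ray(c,u,v,z):
    d=rot(c)@np.array([(u-c['cx'])/c['fx'],(v-c['cy'])/c['fy'],1]); e=np.array(c['eye'])
    return e+d*(z-e[2])/d[2]
E
python3 - <<'E'
from h import *
a=cam('top');b=cam('scene')
cv2.imwrite('pics/top.png',a['img']);cv2.imwrite('pics/scene.png',b['img'])
for c in(a,b):print(c['fx'],c['cx'],c['cy'],c['eye'],c['orientation'])
print(manip.read_state())
E
```

```text
450.005297934664 250.3506862890079 192.47066256896713 [427.56054155  60.0245999  971.49065972] [-3.00420337 -0.01160195 -1.56974687]
498.0762718376911 252.55176438844188 191.7092533656638 [-170.81360667  529.69491629  868.14168874] [-2.29630182  0.01470579 -2.15925377]
{'clock': 0.1, 'joints': array([-1.25162033e+00,  3.00403581e-01,  1.52151826e+00, -3.68771636e-05,
        1.32074209e+00, -6.65970953e-02]), 'qd': array([-0.00070882, -0.00186796, -0.00169452, -0.00141767, -0.00049815,
        0.00170678]), 'effort': array([ 2.05080265e-03, -5.32644296e+01, -3.53285229e+01,  7.10040238e-02,
        2.35183036e-02, -7.57452221e-05]), 'eef_pos': array([ 206.85181534, -509.3161789 ,  173.54996959]), 'eef_rot': array([-3.14052137e+00, -3.56500547e-05,  3.85782218e-01]), 'wrist_force': array([-0.32524655,  0.35546143,  0.7057439 ]), 'moment': array([-0.00325413,  0.03534061, -0.0675038 ]), 'finger_force': 0.0, 'finger_gap': 94.1454052646832}
```

View pics/top.png

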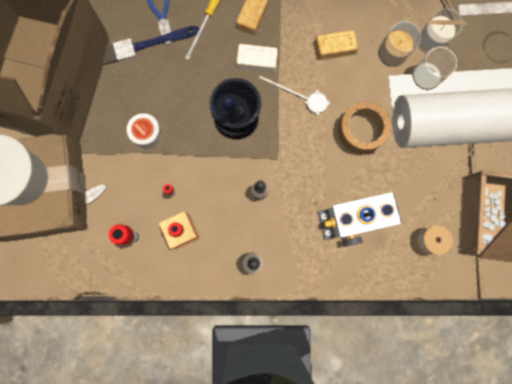

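View pics/scene.png

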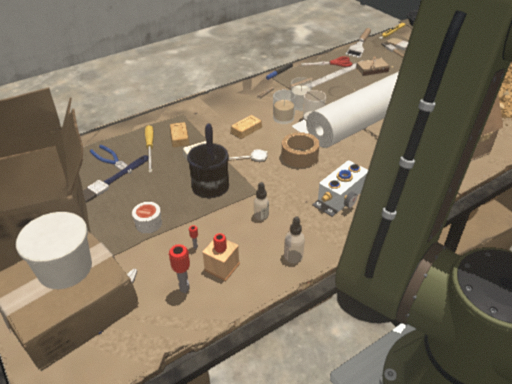

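The overview shows these red-headed candidates in the top view: the large plug at (121,235), the plug in the wooden stand at (176,230) and the small one at (168,190). The candle lid at (143,128) is also red. The middle-sized plug is the one in the stand. The manifold is at (367,213), with its blue collar in the middle.

```bash
python3 - <<'E'
from h import *
a=pickle.load(open('top.pkl','rb'));b=pickle.load(open('scene.pkl','rb'))
im=a['img'];hsv=cv2.cvtColor(im,cv2.COLOR_BGR2HSV);P=pts(a)
red=((hsv[...,0]<8)|(hsv[...,0]>172))&(hsv[...,1]>150)&(hsv[...,2]>60)
n,l,s,c=cv2.connectedComponentsWithStats(red.astype(np.uint8))
for i in range(1,n):
    if s[i,4]>20:
        q=P[l==i];zt=np.percentile(q[:,2],90);m=(l==i)&(P[...,2]>zt-8);t=P[m];print('red',c[i],s[i],zt,np.median(t,0),t[:,:2].min(0),t[:,:2].max(0))
bl=(hsv[...,0]>100)&(hsv[...,0]<130)&(hsv[...,1]>120)&(hsv[...,2]>50)
n,l,s,c=cv2.connectedComponentsWithStats(bl.astype(np.uint8))
for i in range(1,n):
    if s[i,4]>20: print('blue',c[i],s[i],ray(a,*c[i],66),P[l==i][:,2].mean())
# manifold top
wm=(P[...,2]>52)&(P[...,2]<66);wm[:180]=0;wm[260:]=0;wm[:,:315]=0;wm[:,410:]=0
r=cv2.minAreaRect(P[wm][:,:2].astype(np.float32));print('block',r, np.median(P[wm],0))
wm=(P[...,2]>55)&(P[...,2]<66);wm[:200]=0;wm[260:]=0;wm[:,:150]=0;wm[:,205:]=0
print('stand',cv2.minAreaRect(P[wm][:,:2].astype(np.float32)))
for k,(u,v) in dict(a=(260,186),b=(252,262),tin=(143,128)).items():
    q=P[v-14:v+15,u-18:u+19].reshape(-1,3);q=q[q[:,2]>30];t=q[q[:,2]>q[:,2].max()-10];print(k,np.median(q,0),np.median(t,0))
A=cv2.resize(im[175:265,100:210],None,fx=4,fy=4);B=cv2.resize(im[180:255,310:410],None,fx=4,fy=4);
H=max(A.shape[0],B.shape[0]);B=cv2.copyMakeBorder(B,0,H-B.shape[0],0,0,0);cv2.imwrite('pics/crop.png',np.hstack([A[:,:400],B]))
E
```

```text
red [142.82926829 128.2       ] [133 119  19  19 205] 52.536045297419285 [690.70988005 274.95670311  50.78558659] [427.56054155  60.0245999 ] [710.62234541 296.01597263]
red [167.55844156 188.79220779] [163 184  10  11  77] 69.52629143896642 [560.42932521 216.93074656  67.07555207] [551.31567487 208.66719735] [569.83264169 227.14590919]
red [175.48837209 229.26356589] [169 223  14  13 129] 100.41261849096261 [476.63694674 193.95445798  97.78655777] [427.56054155  60.0245999 ] [488.43489016 207.37741725]
red [120.91737892 234.44729345] [109 224  24  21 351] 132.61382526434238 [465.3740572  294.1134652  130.62934798] [447.04076402 278.64967078] [484.17540939 314.04408301]
blue [158.83809524   8.73333333] [148   0  20  18 105] [950.59485763 246.61102842  66.        ] 15.387067791947032
blue [367.         213.91891892] [361 208  13  13  74] [ 509.57006644 -186.54010359   66.        ] 67.23257117219642
block ((498.7330627441406, -190.13363647460938), (86.28025817871094, 126.50189971923828), 12.826362609863281) [ 506.1052276  -180.53366071   60.54109068]
stand ((477.2726135253906, 196.75552368164062), (56.24351119995117, 56.65799331665039), 24.845359802246094)
a [557.8826328   31.70748965  60.2377033 ] [427.56054155  60.0245999  971.49065972]
b [412.25031708  46.19512623  71.38030346] [427.56054155  60.0245999  971.49065972]
tin [689.19620148 274.45156653  50.56581592] [427.56054155  60.0245999  971.49065972]
```

View pics/crop.png

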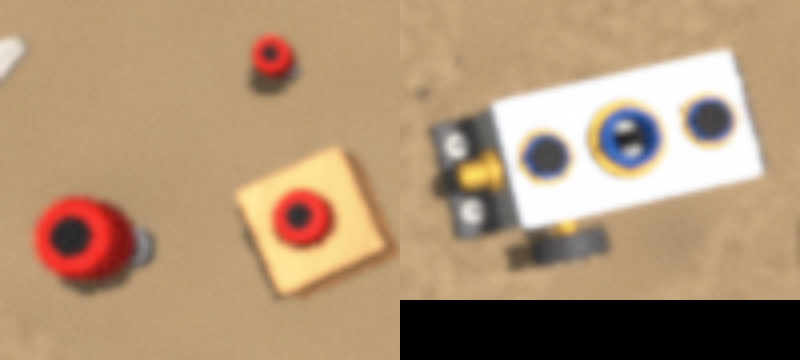

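The crop shows the middle-sized plug upright in the stand at top-view (175.5,229.3), with a larger loose plug and a smaller one beside it. The manifold's blue collar is at (367,214), and the block is yawed about 0.217 rad. Next I turn the tool, then travel above the stand.

{"name": "arm_command", "arguments": {
  "plan": [
    [0.3, 0, 0, 0, -0.175],
    [0.3, 0, 0, 0, -0.175],
    [0.3, 0, 0, 0, -0.175],
    [0.3, 0, 0, 0, -0.175],
    [0.3, 0, 0, 0, -0.175],
    [0.3, 0, 0, 0, -0.175],
    [0.3, 0, 0, 0, -0.175],
    [0.3, 0, 0, 0, -0.175]
  ],
  "newtons": 25
}}

```text
clock: 1.1
eef_pos: [206.9, -509.4, 173.7]
eef_rot: [-3.142, -0.001, 1.792]
wrist_force: [-0.6, -0.6, 0.2]
finger_gap: 61.1
finger_force: 0.0
```

{"name": "arm_command", "arguments": {
  "plan": [
    [0.3, 0.042, 0.0276, 0, 0],
    [0.3, 0.042, 0.0276, 0, 0],
    [0.3, 0.042, 0.0276, 0, 0],
    [0.3, 0.042, 0.0276, 0, 0],
    [0.3, 0.042, 0.0276, 0, 0],
    [0.3, 0.042, 0.0276, 0, 0],
    [0.3, 0.042, 0.0276, 0, 0],
    [0.3, 0.042, 0.0276, 0, 0],
    [0.3, 0.042, 0.0276, 0, 0],
    [0.3, 0.042, 0.0276, 0, 0],
    [0.3, 0.042, 0.0276, 0, 0],
    [0.3, 0.042, 0.0276, 0, 0],
    [0.3, 0.042, 0.0276, 0, 0],
    [0.3, 0.042, 0.0276, 0, 0],
    [0.3, 0.042, 0.0276, 0, 0],
    [0.3, 0, 0, 0, 0],
    [0.3, 0, 0, 0, 0]
  ]
}}

```text
clock: 3.22
eef_pos: [476.6, 193.8, 173.7]
eef_rot: [-3.141, 0.0, 1.786]
wrist_force: [0.2, -0.2, -0.4]
finger_gap: 61.1
finger_force: 0.0
```

```bash
python3 - <<'E'
from h import *
s=manip.read_state();print(s['clock'],s['eef_pos'],s['eef_rot'],s['finger_gap'],s['wrist_force'])
a=pickle.load(open('top.pkl','rb'));print(ray(a,175.49,229.26,96),ray(a,175.2,228.7,98))
w=cam('wrist');cv2.imwrite('pics/w1.png',w['img']);print(w['eye'],w['orientation'],w['fx'])
im=w['img'];hsv=cv2.cvtColor(im,cv2.COLOR_BGR2HSV);P=pts(w)
red=((hsv[...,0]<8)|(hsv[...,0]>172))&(hsv[...,1]>150)&(hsv[...,2]>60)
n,l,st,c=cv2.connectedComponentsWithStats(red.astype(np.uint8))
for i in range(1,n):
    if st[i,4]>60: print(c[i],st[i],P[l==i].mean(0),np.percentile(P[l==i][:,2],95))
E
```

```text
3.225 [476.63975379 193.82958419 173.6805227 ] [-3.14069409e+00  2.53499639e-04  1.78608444e+00] 61.14485903691762 [ 0.18835573 -0.21989637 -0.38107193]
[476.2466652  195.04236649  96.        ] [477.21576966 195.3195722   98.        ]
[460.57338703 266.95648802 384.86215995] [2.87884878e+00 4.50393862e-04 2.14570763e-01] 331.71127990375555
[269.86756238  64.82021753] [ 245   36   52   57 1563] [466.50609776 294.43663731 129.14366126] 132.21787566651986
[341.16455696 173.43987342] [331 163  23  23 316] [558.7433489  218.82272013  66.13946123] 68.96539326157406
[256.4446281  181.59669421] [242 166  30  35 605] [477.56812167 200.00682403  95.77826881] 99.38089558802163
```

View pics/w1.png

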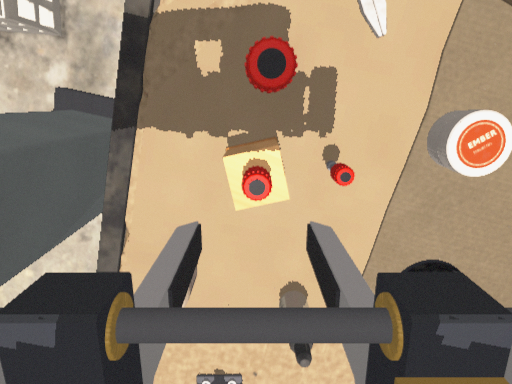

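The wrist view shows the stand's plug at (257,184) between the finger lines, with the big plug at (270,65) and the small one at (343,175). Next I fit the head's top face exactly.

```bash
python3 - <<'E'
from h import *
w=pickle.load(open('wrist.pkl','rb'));P=pts(w)
v,u=np.mgrid[:384,:512]
m=(P[...,2]>95.5)&(abs(u-257)<25)&(abs(v-182)<25)&(P[...,2]<104)
(x,y),r=cv2.minEnclosingCircle(P[m][:,:2].astype(np.float32));print(x,y,r,P[m].mean(0),m.sum())
g=cv2.cvtColor(w['img'],cv2.COLOR_BGR2GRAY)
d=(w['img'][...,2]<90)&(abs(u-257)<9)&(abs(v-184)<10); print('hub',u[d].mean(),v[d].mean(),d.sum(),ray(w,u[d].mean(),v[d].mean(),98))
m=(P[...,2]>55)&(P[...,2]<66)&(abs(u-257)<40)&(abs(v-180)<40)
print(cv2.minAreaRect(P[m][:,:2].astype(np.float32)))
E
```

```text
478.3791198730469 196.3674774169922 13.056336402893066 [478.15201559 196.93434178  98.42574657] 618
hub nan nan 0 [nan nan nan]
((478.3040466308594, 196.00167846679688), (55.9941520690918, 56.569190979003906), 24.6563777923584)<stdin>:7: RuntimeWarning: Mean of empty slice.
  ret = ret.dtype.type(ret / rcount)
```

{"name": "arm_command", "arguments": {
  "plan": [
    [0.3, 0.002, 0.0019, 0.025, 0],
    [0.3, 0, 0, 0.025, 0],
    [0.3, 0, 0, 0.025, 0],
    [0.3, 0, 0, 0.02, 0],
    [0.3, 0, 0, 0.012, 0],
    [0.3, 0, 0, 0, 0],
    [-1, 0, 0, 0, 0],
    [-1, 0, 0, 0, 0],
    [-1, 0, 0, 0, 0],
    [-1, 0, 0, 0, 0],
    [-1, 0, 0, 0, 0],
    [-1, 0, 0, 0, 0]
  ],
  "newtons": 40
}}

```text
clock: 4.78
eef_pos: [478.4, 196.6, 67.0]
eef_rot: [-3.142, 0.0, 1.786]
wrist_force: [-0.7, 0.2, -0.8]
finger_gap: 4.6
finger_force: 0.0
```

The gap of 4.6 mm is smaller than the head, so I need to look.

```bash
python3 - <<'E'
from h import *
s=manip.read_state();print(s['eef_pos'],s['finger_gap'],s['finger_force'])
w=cam('wrist');b=cam('scene');t=cam('top')
A=cv2.resize(b['img'][215:305,160:260],(400,360));B=cv2.resize(t['img'][175:265,110:210],(400,360))
cv2.imwrite('pics/c2.png',np.vstack([np.hstack([A,B])]))
cv2.imwrite('pics/w2.png',w['img'])
E
```

```text
[478.42364982 196.61583092  67.0396028 ] 4.6375842887068535 0.0
```

View pics/c2.png

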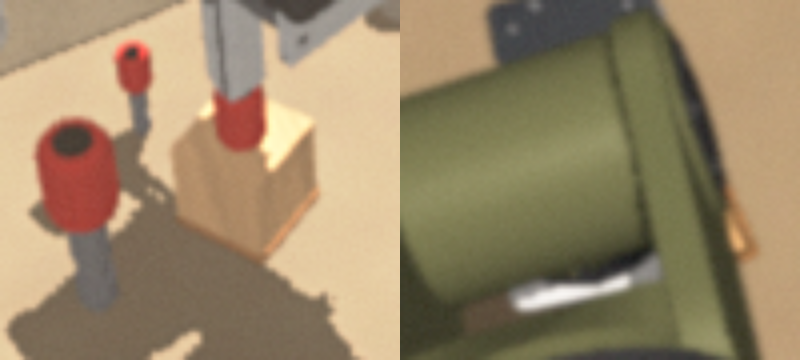

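View pics/w2.png

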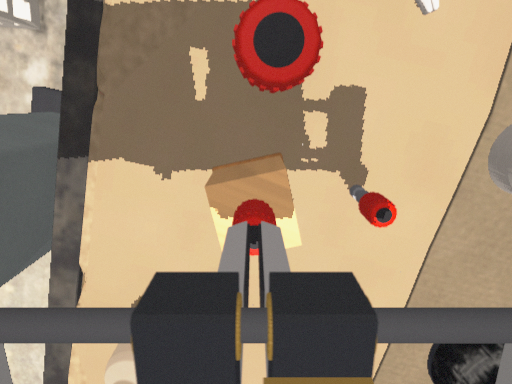

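The pictures show the fingers shut at about (255,235) in the wrist view, with the red head still in the stand and partly hidden behind them. I'll measure the fingertip and the head by depth.

```bash
python3 - <<'E'
from h import *
for n,(u0,u1,v0,v1) in dict(scene=(195,240,190,262),wrist=(215,300,195,275)).items():
    c=pickle.load(open(n+'.pkl','rb'));P=pts(c);hsv=cv2.cvtColor(c['img'],cv2.COLOR_BGR2HSV)
    box=np.zeros((384,512),bool);box[v0:v1,u0:u1]=1;box&=c['z_map']>0
    red=box&((hsv[...,0]<8)|(hsv[...,0]>172))&(hsv[...,1]>150)
    gr=box&(hsv[...,1]<60)
    for k,m in(('red',red),('grey',gr)):
        q=P[m];print(n,k,m.sum(),np.percentile(q,[2,50,98],axis=0).round(1).tolist())
        if k=='grey':
            f=q[(q[:,2]<np.percentile(q[:,2],15))];print('  low',f.mean(0),f.min(0),f.max(0))
E
```

```text
scene red 152 [[463.7, 188.5, 54.7], [468.3, 202.3, 82.0], [557.2, 216.4, 98.7]]
scene grey 1487 [[387.1, 169.1, 18.8], [448.4, 205.4, 221.5], [558.7, 230.3, 257.5]]
  low [501.58666767 191.70614639  93.66038608] [450.43798537  28.77879459  -0.54675255] [726.74340717 219.71653647 137.75629517]
wrist red 875 [[465.5, 185.7, 68.8], [476.5, 206.6, 91.2], [488.8, 209.8, 99.6]]
wrist grey 2855 [[462.7, 192.7, 98.6], [477.6, 204.6, 137.9], [489.7, 230.1, 202.7]]
  low [477.85994073 200.25294469 102.10797172] [4.61929396e+02 1.31069095e+02 2.83707511e-01] [525.82309835 208.49254281 112.48462767]
```

The head hasn't moved (top at z≈98.6), and the visible finger surface ends right at its top. Next I open the fingers and measure where the tips really are.

{"name": "arm_command", "arguments": {
  "plan": [
    [0.3, 0, 0, 0, 0],
    [0.3, 0, 0, 0, 0],
    [0.3, 0, 0, 0, 0],
    [0.3, 0, 0, 0, 0],
    [0.3, 0, 0, 0, 0]
  ]
}}

```text
clock: 5.55
eef_pos: [478.4, 196.6, 67.0]
eef_rot: [-3.142, -0.0, 1.786]
wrist_force: [-0.3, -0.1, -0.7]
finger_gap: 47.0
finger_force: 0.0
```

```bash
python3 - <<'E'
from h import *
s=manip.read_state();print(s['clock'],s['eef_pos'],s['finger_gap'],s['wrist_force'])
w=cam('wrist');b=cam('scene')
A=cv2.resize(b['img'][195:285,180:260],(400,450));B=cv2.resize(w['img'][150:330,150:350],(400,360))
B=cv2.copyMakeBorder(B,0,90,0,0,0);cv2.imwrite('pics/c3.png',np.hstack([A,B]))
P=pts(w);z=w['z_map'];hsv=cv2.cvtColor(w['img'],cv2.COLOR_BGR2HSV)
g=(hsv[...,1]<70)&(z>0);g[:180]=0;g[330:]=0;g[:,:150]=0;g[:,370:]=0
for nm,m in(('L',g[:,:256]),('R',g[:,256:])):
    q=(P[:,:256] if nm=='L' else P[:,256:])[m]; q=q[(q[:,2]>40)&(q[:,2]<250)]; o=np.argsort(q[:,2])[:60:6];print(nm,q[o].round(0).tolist())
E
```

```text
5.55 [478.43485731 196.61005995  67.03770904] 46.97372734753481 [-0.25273776 -0.10562457 -0.74829223]
L [[460.0, 188.0, 61.0], [460.0, 192.0, 61.0], [457.0, 182.0, 61.0], [458.0, 193.0, 62.0], [464.0, 185.0, 62.0], [458.0, 197.0, 62.0], [456.0, 188.0, 62.0], [456.0, 180.0, 62.0], [463.0, 185.0, 62.0], [457.0, 186.0, 62.0]]
R [[495.0, 201.0, 61.0], [504.0, 190.0, 61.0], [503.0, 187.0, 61.0], [505.0, 180.0, 61.0], [507.0, 198.0, 61.0], [507.0, 190.0, 61.0], [504.0, 177.0, 62.0], [504.0, 179.0, 62.0], [497.0, 175.0, 62.0], [498.0, 190.0, 62.0]]
```

View pics/c3.png

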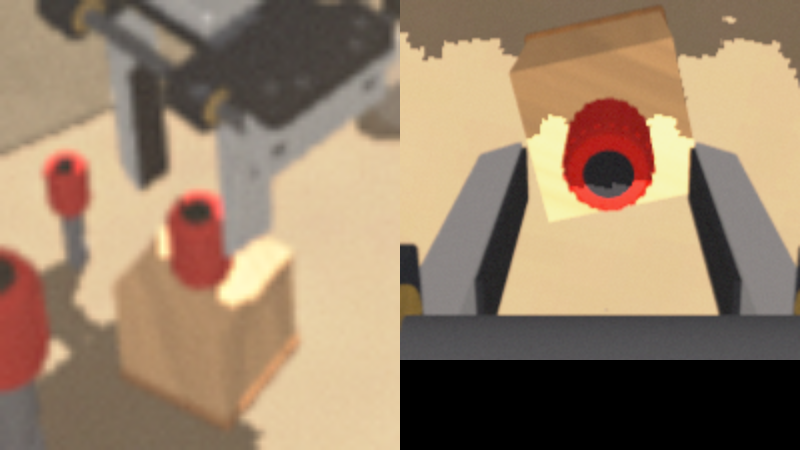

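The picture shows the open fingers straddling the head correctly. When closing, they ended up overlapping the place where the head is seen, with no force. Next I close again in small steps, reading the gap and force.

{"name": "arm_command", "arguments": {
  "plan": [
    [-0.3, 0, 0, 0, 0],
    [-0.3, 0, 0, 0, 0],
    [-0.3, 0, 0, 0, 0]
  ],
  "newtons": 30
}}

```text
clock: 6.02
eef_pos: [478.4, 196.6, 67.0]
eef_rot: [-3.142, 0.0, 1.786]
wrist_force: [0.8, 0.4, -0.0]
finger_gap: 33.8
finger_force: 0.0
```

{"name": "arm_command", "arguments": {
  "plan": [
    [-0.6, 0, 0, 0, 0],
    [-0.6, 0, 0, 0, 0]
  ]
}}

```text
clock: 6.28
eef_pos: [478.5, 196.6, 67.0]
eef_rot: [3.142, -0.0, 1.786]
wrist_force: [-0.5, 0.0, 0.1]
finger_gap: 19.6
finger_force: 0.0
```

```bash
python3 - <<'E'
from h import *
s=manip.read_state();print(s['clock'],s['eef_pos'],s['finger_gap'],s['finger_force'],s['wrist_force'])
w=cam('wrist');P=pts(w);z=w['z_map'];hsv=cv2.cvtColor(w['img'],cv2.COLOR_BGR2HSV)
red=((hsv[...,0]<8)|(hsv[...,0]>172))&(hsv[...,1]>150)&(abs(P[...,0]-478)<30)&(abs(P[...,1]-196)<30)
print(red.sum(),np.percentile(P[red],[2,50,98],axis=0).round(1).tolist())
# predicted pixels of TCP, pads, head axis
def pr(c,p):
    q=rot(c).T@(np.array(p)-np.array(c['eye']));return (c['fx']*q[0]/q[2]+c['cx'],c['fy']*q[1]/q[2]+c['cy'])
yt=np.array([.977,.2135,0]);T=s['eef_pos'];g=s['finger_gap']/2
for n,p in dict(tipA=T-yt*g,tipB=T+yt*g,headtop=[478.2,196.3,98],headbot=[478.2,196.3,62]).items():print(n,np.round(pr(w,p)))
cv2.imwrite('pics/w4.png',cv2.resize(w['img'][150:330,150:350],(800,600)[:1]+(600,)))
E
```

```text
6.275 [478.45159498 196.62108355  67.04553112] 19.55756003924041 0.0 [-0.53746253  0.01502605  0.09615505]
1351 [[466.1, 185.3, 69.8], [476.8, 204.5, 97.2], [488.4, 209.8, 99.6]]
tipA [239. 217.]
tipB [269. 217.]
headtop [254. 235.]
headbot [254. 215.]
```

View pics/w4.png

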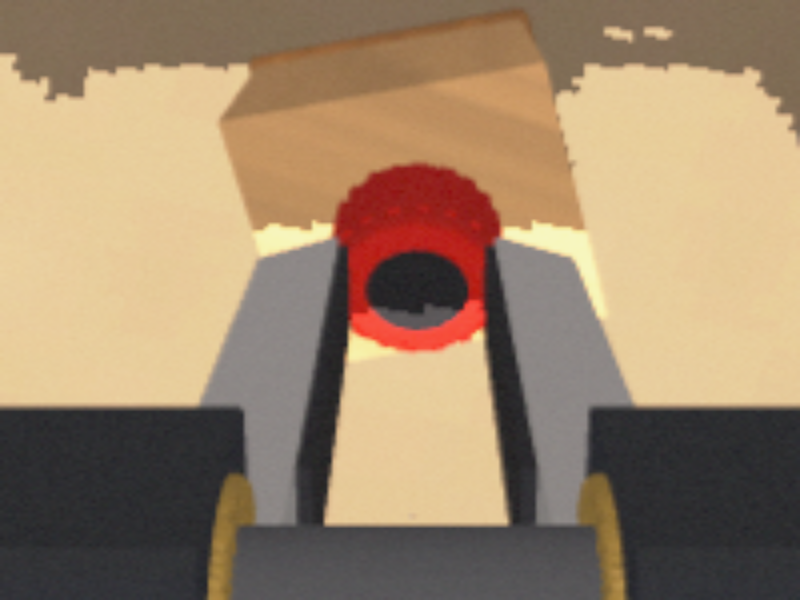

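The crop shows the fingers overlapping the head at a 19.6 mm gap (pads at about x=345 and 490) with zero force, although the head is 28 mm wide. Next I shut fully and see whether any contact appears, then try a small lift.

{"name": "arm_command", "arguments": {
  "plan": [
    [-1, 0, 0, 0, 0],
    [-1, 0, 0, 0, 0],
    [-1, 0, 0, 0, 0],
    [-1, 0, 0, 0, 0],
    [-1, 0, 0, 0, 0]
  ],
  "newtons": 40
}}

```text
clock: 6.95
eef_pos: [478.4, 196.6, 67.0]
eef_rot: [-3.142, -0.0, 1.786]
wrist_force: [0.6, -0.6, -0.4]
finger_gap: 0.7
finger_force: 0.0
```

{"name": "arm_command", "arguments": {
  "plan": [
    [-1, 0, 0, -0.01, 0],
    [-1, 0, 0, -0.01, 0],
    [-1, 0, 0, 0, 0]
  ]
}}

```text
clock: 7.32
eef_pos: [479.0, 196.8, 88.2]
eef_rot: [3.14, -0.0, 1.786]
wrist_force: [0.1, -0.2, -0.8]
finger_gap: -0.1
finger_force: 0.0
```

```bash
python3 - <<'E'
from h import *
s=manip.read_state();print(s['clock'],s['eef_pos'],s['finger_gap'],s['finger_force'],s['wrist_force'])
w=cam('wrist');b=cam('scene')
for c in(w,b):
    P=pts(c);hsv=cv2.cvtColor(c['img'],cv2.COLOR_BGR2HSV)
    red=((hsv[...,0]<8)|(hsv[...,0]>172))&(hsv[...,1]>150)&(abs(P[...,0]-478)<30)&(abs(P[...,1]-196)<30)
    print(red.sum(),np.percentile(P[red],[2,50,98],axis=0).round(1).tolist())
E
```

```text
7.325 [479.0095443  196.81819271  88.2355701 ] -0.09822293450080359 0.0 [ 0.11709879 -0.15418795 -0.82862609]
953 [[465.6, 194.5, 69.9], [476.2, 205.4, 95.6], [490.1, 209.8, 99.8]]
156 [[463.9, 186.6, 67.4], [468.7, 200.3, 88.7], [483.0, 208.5, 100.0]]
```

The shut fingers passed clean through the head and the plug stayed put, so there is no contact at this spot. One test: sweep sideways out of the head, then gently touch the stand's top, to see whether contact exists at all.

{"name": "arm_command", "arguments": {
  "plan": [
    [-1, 0.01, 0, 0, 0],
    [-1, 0.01, 0, 0, 0],
    [-1, 0, 0, 0.012, 0],
    [-1, 0, 0, 0.008, 0],
    [-1, 0, 0, 0.004, 0],
    [-1, 0, 0, 0.002, 0],
    [-1, 0, 0, 0.001, 0],
    [-1, 0, 0, 0, 0]
  ]
}}

```text
clock: 8.43
eef_pos: [476.1, 218.0, 64.2]
eef_rot: [3.135, -0.003, 1.786]
wrist_force: [-13.0, 5.5, 47.0]
finger_gap: 0.9
finger_force: 27.4
```

```bash
python3 - <<'E'
from h import *
s=manip.read_state();print(s['clock'],s['eef_pos'],s['finger_gap'],s['wrist_force'],s['moment'])
for c in(cam('wrist'),cam('scene')):
    P=pts(c);hsv=cv2.cvtColor(c['img'],cv2.COLOR_BGR2HSV)
    red=((hsv[...,0]<8)|(hsv[...,0]>172))&(hsv[...,1]>150)&(abs(P[...,0]-478)<30)&(abs(P[...,1]-196)<30)
    print(red.sum(),np.percentile(P[red],[2,50,98],axis=0).round(1).tolist())
E
```

```text
8.425 [476.10218712 218.04239796  64.24446   ] 0.8521898804323208 [-13.03434182   5.47246966  47.00050178] [ 0.82111907  2.39740327 -0.06775878]
60 [[473.5, 211.4, 109.6], [474.0, 225.0, 132.1], [476.9, 225.7, 159.5]]
122 [[464.4, 188.1, 68.1], [467.9, 199.4, 83.2], [476.7, 209.5, 100.1]]
```

The touch on the stand gives 47 N at z≈64, so the fingers and the stand do collide. I overshot there, as the target was below the surface. I lift off at once, then test contact on the head from straight above in gentle steps.

{"name": "arm_command", "arguments": {
  "plan": [
    [-1, 0, 0, -0.02, 0],
    [-1, 0, 0, -0.02, 0],
    [-1, 0, 0, -0.01, 0],
    [-1, -0.02, 0, 0, 0],
    [-1, 0, 0, 0, 0]
  ]
}}

```text
clock: 9.15
eef_pos: [478.4, 195.8, 109.4]
eef_rot: [-3.141, 0.0, 1.784]
wrist_force: [0.1, 0.4, -0.4]
finger_gap: 0.5
finger_force: 0.0
```

{"name": "arm_command", "arguments": {
  "plan": [
    [-1, 0, 0, 0.005, 0],
    [-1, 0, 0, 0.003, 0],
    [-1, 0, 0, 0.002, 0],
    [-1, 0, 0, 0.001, 0],
    [-1, 0, 0, 0, 0]
  ]
}}

```text
clock: 9.78
eef_pos: [478.4, 196.7, 99.0]
eef_rot: [-3.142, -0.0, 1.786]
wrist_force: [-0.0, -0.3, 0.3]
finger_gap: 0.5
finger_force: 0.0
```

```bash
python3 - <<'E'
from h import *
s=manip.read_state();print(s['clock'],s['eef_pos'],s['eef_rot'],s['finger_gap'],s['finger_force'],s['wrist_force'],s['moment'])
for n in('wrist','scene'):
    c=cam(n);P=pts(c);hsv=cv2.cvtColor(c['img'],cv2.COLOR_BGR2HSV)
    red=((hsv[...,0]<8)|(hsv[...,0]>172))&(hsv[...,1]>150)&(abs(P[...,0]-478)<35)&(abs(P[...,1]-196)<35)
    print(red.sum(),np.percentile(P[red],[2,50,98],axis=0).round(1).tolist())
E
```

```text
9.775 [478.43434546 196.7045517   99.01564387] [-3.14158790e+00 -1.56127309e-05  1.78589977e+00] 0.5333365059935893 0.0 [-0.01634206 -0.31416294  0.33239824] [-0.06649876 -0.10686083  0.01927719]
934 [[465.7, 191.2, 70.0], [476.2, 204.3, 96.3], [490.4, 209.7, 100.1]]
159 [[463.1, 187.0, 67.2], [468.2, 199.8, 89.2], [485.8, 209.0, 101.4]]
```

{"name": "arm_command", "arguments": {
  "plan": [
    [-1, 0, 0, 0.001, 0],
    [-1, 0, 0, 0.001, 0],
    [-1, 0, 0, 0.001, 0],
    [-1, 0, 0, 0, 0]
  ]
}}

```text
clock: 10.38
eef_pos: [478.4, 196.6, 96.0]
eef_rot: [-3.141, 0.0, 1.786]
wrist_force: [0.4, 0.3, -0.2]
finger_gap: 0.7
finger_force: 0.0
```

{"name": "arm_command", "arguments": {
  "plan": [
    [-1, 0, 0, 0.003, 0],
    [-1, 0, 0, 0, 0]
  ]
}}

```text
clock: 10.62
eef_pos: [478.3, 196.6, 92.8]
eef_rot: [-3.141, 0.0, 1.786]
wrist_force: [-0.8, -0.7, 0.0]
finger_gap: 0.6
finger_force: 0.0
```

There is no resistance even 6 mm inside the head. One clean retry: lift clear, open fully, go down a little lower (TCP about 65, grasp point about 84) and close with a different grip force.

{"name": "arm_command", "arguments": {
  "plan": [
    [1, 0, 0, -0.02, 0],
    [1, 0, 0, 0, 0],
    [1, 0, 0, 0, 0],
    [1, 0, 0, 0, 0],
    [1, 0, 0, 0, 0],
    [1, 0, 0, 0, 0],
    [1, 0, 0, 0, 0],
    [1, 0, 0, 0.02, 0],
    [1, 0, 0, 0.02, 0],
    [1, 0, 0, 0.0075, 0],
    [1, 0, 0, 0, 0],
    [-1, 0, 0, 0, 0],
    [-1, 0, 0, 0, 0],
    [-1, 0, 0, 0, 0],
    [-1, 0, 0, 0, 0],
    [-1, 0, 0, 0, 0],
    [-1, 0, 0, 0, 0],
    [-1, 0, 0, 0, 0],
    [-1, 0, 0, 0, 0],
    [-1, 0, 0, 0, 0]
  ],
  "newtons": 20
}}

```text
clock: 13.12
eef_pos: [478.5, 196.6, 65.6]
eef_rot: [3.142, -0.0, 1.786]
wrist_force: [1.0, -0.8, 0.6]
finger_gap: 26.0
finger_force: 20.0
```

```bash
python3 - <<'E'
from h import *
s=manip.read_state();print(s['clock'],s['eef_pos'],s['finger_gap'],s['finger_force'],s['wrist_force'])
for n in('wrist','scene'):
    c=cam(n);P=pts(c);hsv=cv2.cvtColor(c['img'],cv2.COLOR_BGR2HSV)
    red=((hsv[...,0]<8)|(hsv[...,0]>172))&(hsv[...,1]>150)&(abs(P[...,0]-478)<35)&(abs(P[...,1]-196)<35)
    print(red.sum(),np.percentile(P[red],[2,50,98],axis=0).round(1).tolist())
E
```

```text
13.125 [478.4842488  196.60979371  65.55447691] 26.01545605280255 20.000620186328888 [ 0.97320916 -0.83271634  0.6476657 ]
1572 [[465.6, 185.3, 69.8], [476.8, 203.1, 97.2], [490.1, 209.5, 99.6]]
113 [[463.7, 189.2, 66.3], [468.4, 203.5, 82.4], [484.0, 208.6, 100.4]]
```

This time the fingers stopped on the head: gap 26 mm, force 20 N. I firm up the grip and lift.

{"name": "arm_command", "arguments": {
  "plan": [
    [-1, 0, 0, 0, 0],
    [-1, 0, 0, 0, 0],
    [-1, 0, 0, -0.01, 0],
    [-1, 0, 0, -0.02, 0],
    [-1, 0, 0, -0.03, 0],
    [-1, 0, 0, -0.03, 0],
    [-1, 0, 0, -0.03, 0],
    [-1, 0, 0, 0, 0],
    [-1, 0, 0, 0, 0]
  ],
  "newtons": 40
}}

```text
clock: 14.35
eef_pos: [478.0, 196.5, 184.8]
eef_rot: [-3.14, 0.0, 1.786]
wrist_force: [-0.9, 0.9, 0.1]
finger_gap: 0.5
finger_force: 0.0
```

```bash
python3 - <<'E'
from h import *
s=manip.read_state();print(s['clock'],s['eef_pos'],s['finger_gap'],s['finger_force'],s['wrist_force'])
T=s['eef_pos']
for n in('wrist','scene'):
    c=cam(n);P=pts(c);hsv=cv2.cvtColor(c['img'],cv2.COLOR_BGR2HSV);d=np.hypot(P[...,0]-T[0],P[...,1]-T[1])
    red=((hsv[...,0]<8)|(hsv[...,0]>172))&(hsv[...,1]>150)&(d<35)
    print(n,red.sum(),np.percentile(P[red],[2,50,98],axis=0).round(1).tolist())
    st=(hsv[...,1]<80)&(d<16)&(P[...,2]>70)&(P[...,2]<T[2]-5)
    if st.sum():print('stem',st.sum(),[(z,P[st&(abs(P[...,2]-z)<8)].mean(0).round(1).tolist()) for z in(130,145,160)], P[st][:,2].min())
a=pickle.load(open('top.pkl','rb'))
cv2.imwrite('pics/s5.png',cv2.resize(c['img'][130:290,150:290],(700,800))[:600])
E
```

```text
14.35 [477.99092366 196.46756621 184.79647696] 0.4714522381667891 0.0 [-0.8654374   0.90525919  0.09612037]
wrist 554 [[463.7, 184.4, 73.7], [475.3, 201.7, 97.7], [488.1, 209.3, 99.7]]
stem 167 [(130, [nan, nan, nan]), (145, [nan, nan, nan]), (160, [nan, nan, nan])] 97.21405527460047
scene 166 [[461.7, 186.8, 66.1], [466.4, 200.4, 89.5], [482.7, 208.2, 101.0]]
stem 8 [(130, [nan, nan, nan]), (145, [nan, nan, nan]), (160, [nan, nan, nan])] 97.84355304592646<stdin>:9: RuntimeWarning: Mean of empty slice.
  ret = um.true_divide(
```

View pics/s5.png

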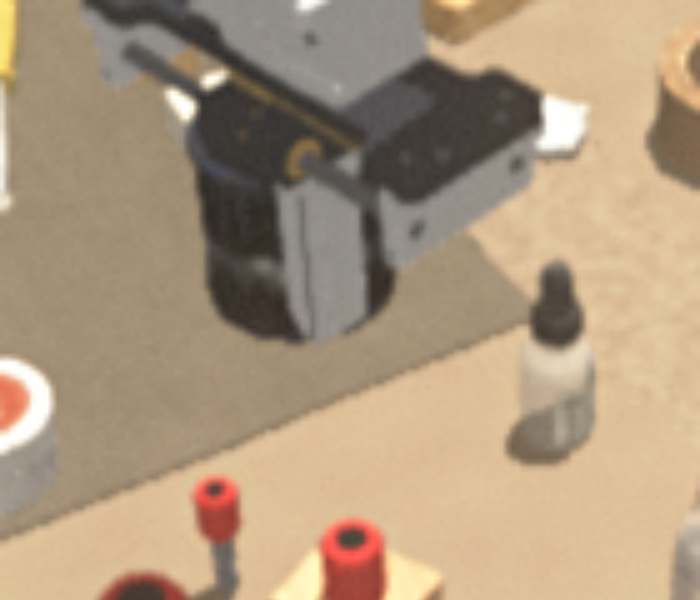

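The picture shows the lifted fingers empty at (330,320) and the plug still in its stand at (350,560). The head held at 20 N but slipped away at 40 N and 30 N, so I regrasp and stay at 20 N.

{"name": "arm_command", "arguments": {
  "plan": [
    [0.4, 0, 0, 0, 0],
    [0.4, 0, 0, 0, 0],
    [0.4, 0, 0, 0, 0],
    [0.4, 0, 0, 0.03, 0],
    [0.4, 0, 0, 0.03, 0],
    [0.4, 0, 0, 0.015, 0],
    [0.4, 0, 0, 0.015, 0],
    [0.4, 0, 0, 0.02, 0],
    [0.4, 0, 0, 0.0095, 0],
    [0.4, 0, 0, 0, 0],
    [-1, 0, 0, 0, 0],
    [-1, 0, 0, 0, 0],
    [-1, 0, 0, 0, 0],
    [-1, 0, 0, 0, 0],
    [-1, 0, 0, 0, 0],
    [-1, 0, 0, 0, 0]
  ],
  "newtons": 20
}}

```text
clock: 16.45
eef_pos: [478.1, 196.6, 67.1]
eef_rot: [-3.141, -0.0, 1.786]
wrist_force: [-9.4, -2.3, 16.3]
finger_gap: 14.5
finger_force: 20.2
```

{"name": "arm_command", "arguments": {
  "plan": [
    [-1, 0, 0, 0, 0],
    [-1, 0, 0, -0.005, 0],
    [-1, 0, 0, -0.01, 0],
    [-1, 0, 0, 0, 0]
  ]
}}

```text
clock: 16.95
eef_pos: [479.1, 196.8, 82.1]
eef_rot: [3.14, -0.0, 1.786]
wrist_force: [0.0, -0.8, 0.0]
finger_gap: 0.3
finger_force: 0.0
```

The forces make sense if the true fingertips are higher than reported: contact only appears at reported z≈65, which is where the head's top (98) would be. I raise, open, and measure the fingertip depth directly.

{"name": "arm_command", "arguments": {
  "plan": [
    [0.4, 0, 0, -0.03, 0],
    [0.4, 0, 0, 0, 0],
    [0.4, 0, 0, 0, 0],
    [0.4, 0, 0, 0, 0],
    [0.4, 0, 0, 0, 0],
    [0.4, 0, 0, 0, 0],
    [0.4, 0, 0, 0, 0]
  ]
}}

```text
clock: 17.82
eef_pos: [478.4, 196.6, 110.9]
eef_rot: [-3.141, 0.0, 1.786]
wrist_force: [-0.1, 0.1, -0.5]
finger_gap: 65.0
finger_force: 0.0
```

```bash
python3 - <<'E'
from h import *
s=manip.read_state();T=s['eef_pos'];print(s['clock'],T,s['finger_gap'])
for n in('wrist','scene'):
    c=cam(n);P=pts(c);yt=np.array([.977,.2135]);xt=np.array([-.2135,.977])
    d=P[...,:2]-T[:2];a=d@yt;b=d@xt
    g=s['finger_gap']/2
    # finger surfaces: near tool axis, above the scene
    m=(abs(a)>g-4)&(abs(a)<g+16)&(abs(b)<14)&(P[...,2]>70)&(P[...,2]<180)&(c['z_map']>0)
    print(n,m.sum())
    for sg in(-1,1):
        q=np.c_[a[m],b[m],P[m][:,2]];q=q[q[:,0]*sg>0]
        if len(q):
            print(sg,'zmin pct',np.percentile(q[:,2],[0,2,5,10]).round(1),'b',np.percentile(q[:,1],[2,50,98]).round(1),'a',np.percentile(q[:,0],[2,50,98]).round(1))
    hd=(np.hypot(P[...,0]-478.3,P[...,1]-196.3)<18)&(P[...,2]>85)&(P[...,2]<104)
    if hd.sum(): (x,y),r=cv2.minEnclosingCircle(P[hd][:,:2].astype(np.float32));print('head',x,y,r,P[hd][:,2].max())
E
```

```text
17.825 [478.41971856 196.59159517 110.93279955] 65.03836459242729
wrist 2096
-1 zmin pct [142.4 144.2 146.6 149.1] b [-7.5  8.6  9.6] a [-44.1 -34.3 -32.5]
1 zmin pct [142.5 144.4 146.5 149.5] b [-7.4  8.5  9.5] a [31.9 33.7 43.5]
head 480.6604309082031 196.5772705078125 14.22423267364502 101.12469296441469
scene 233
-1 zmin pct [144.  148.6 152.2 153.3] b [-8.8  5.6 10. ] a [-46.6 -44.7 -35.6]
1 zmin pct [142.1 144.6 145.4 148.8] b [-8.9  3.8 10. ] a [30.2 33.4 43. ]
head 478.0979309082031 197.82513427734375 14.648575782775879 102.23652331102028
```

The fingertips are really 31.5 mm higher than the reported TCP (142.3 against 110.9, both cameras agree); x and y are correct. The earlier closings were simply above the head. So I go to reported z≈35 (real 66.5) and grip.

{"name": "arm_command", "arguments": {
  "plan": [
    [0.3, 0, 0, 0.025, 0],
    [0.3, 0, 0, 0.025, 0],
    [0.3, 0, 0, 0.018, 0],
    [0.3, 0, 0, 0.008, 0],
    [0.3, 0, 0, 0, 0],
    [-1, 0, 0, 0, 0],
    [-1, 0, 0, 0, 0],
    [-1, 0, 0, 0, 0],
    [-1, 0, 0, 0, 0],
    [-1, 0, 0, 0, 0],
    [-1, 0, 0, 0, 0]
  ],
  "newtons": 40
}}

```text
clock: 19.3
eef_pos: [478.7, 196.7, 35.3]
eef_rot: [3.141, -0.0, 1.786]
wrist_force: [1.0, 0.6, 3.5]
finger_gap: 27.5
finger_force: 40.0
```

Now it is gripped: gap 27.5 mm at 40 N. I lift 120 mm, then travel to 25 mm past the port along the manifold's -y, so the wrist camera can see the port.

{"name": "arm_command", "arguments": {
  "plan": [
    [-1, 0, 0, -0.01, 0],
    [-1, 0, 0, -0.02, 0],
    [-1, 0, 0, -0.03, 0],
    [-1, 0, 0, -0.03, 0],
    [-1, 0, 0, -0.03, 0],
    [-1, -0.0406, -0.0052, 0, 0],
    [-1, -0.0406, -0.0052, 0, 0],
    [-1, -0.0406, -0.0052, 0, 0],
    [-1, -0.0406, -0.0052, 0, 0],
    [-1, -0.0406, -0.0052, 0, 0],
    [-1, -0.0406, -0.0052, 0, 0],
    [-1, -0.0406, -0.0052, 0, 0],
    [-1, -0.0406, -0.0052, 0, 0],
    [-1, -0.0406, -0.0052, 0, 0],
    [-1, -0.0406, -0.0052, 0, 0],
    [-1, 0, 0, 0, 0],
    [-1, 0, 0, 0, 0]
  ]
}}

```text
clock: 21.42
eef_pos: [514.0, -210.7, 155.1]
eef_rot: [-3.141, -0.0, 1.786]
wrist_force: [-0.4, 0.5, 0.2]
finger_gap: 27.3
finger_force: 40.0
```

```bash
python3 - <<'E'
from h import *
s=manip.read_state();T=s['eef_pos'];print(s['clock'],T,s['eef_rot'],s['finger_gap'],s['finger_force'],s['wrist_force'])
for n in('wrist','scene','top'):
    c=cam(n);P=pts(c);hsv=cv2.cvtColor(c['img'],cv2.COLOR_BGR2HSV)
    bl=((hsv[...,0]>100)&(hsv[...,0]<130)&(hsv[...,1]>110)&(hsv[...,2]>50)).astype(np.uint8)
    k,l,st,cc=cv2.connectedComponentsWithStats(bl)
    for i in range(1,k):
        q=P[l==i];q=q[q[:,2]>0]
        if st[i,4]>25 and len(q) and np.hypot(*(np.median(q,0)[:2]-[509,-187]))<60:
            hull=cv2.minAreaRect(q[:,:2].astype(np.float32));zt=np.percentile(q[:,2],95)
            t=q[q[:,2]>zt-3];e=cv2.minEnclosingCircle(t[:,:2].astype(np.float32))
            cn=cv2.findContours((l==i).astype(np.uint8),0,1)[0][0];el=cv2.fitEllipse(cn)[0]
            print(n,'blue',st[i],zt,e,'ellipse',el,ray(c,*el,zt))
    # block top plane height & rectangle
    m=(hsv[...,1]<60)&(P[...,2]>56)&(P[...,2]<64)&(np.hypot(P[...,0]-509,P[...,1]+187)<75)
    if m.sum()>50:print(n,'top',m.sum(),np.median(P[m][:,2]),cv2.minAreaRect(P[m][:,:2].astype(np.float32)))
    d=np.hypot(P[...,0]-T[0],P[...,1]-T[1])
    stm=(d<18)&(P[...,2]>118)&(P[...,2]<172)&(hsv[...,1]<90)
    for z0 in (128,138,160,168):
        mm=stm&(abs(P[...,2]-z0)<4)
        if mm.sum()>3:print(n,'stem',z0,mm.sum(),P[mm].mean(0).round(1))
cv2.imwrite('pics/w6.png',pickle.load(open('wrist.pkl','rb'))['img'])
E
```

```text
21.425 [ 514.04553338 -210.68146134  155.13545206] [-3.14129117e+00 -4.42188982e-04  1.78565130e+00] 27.32568466306128 39.99989569187164 [-0.42382722  0.47140733  0.22985171]
wrist blue [242  99  27  28 209] 69.89781542433495 ((501.0394287109375, -146.12197875976562), 11.53011417388916) ellipse (254.9358367919922, 112.40604400634766) [ 500.92778044 -146.01453651   69.89781542]
wrist blue [239 144  34  34 614] 73.16034285898019 ((506.2229309082031, -169.60935974121094), 32.97237014770508) ellipse (255.37179565429688, 160.79879760742188) [ 510.26263632 -186.96164746   73.16034286]
wrist blue [244 194  25  19 113] 132.02603840045558 ((509.0832824707031, -206.76296997070312), 4.092948913574219) ellipse (255.46153259277344, 205.8521728515625) [ 515.05898585 -209.99512152  132.0260384 ]
wrist top 5629 60.45175952168 ((510.2801818847656, -187.91412353515625), (64.10676574707031, 124.15568542480469), 12.767518043518066)
wrist stem 128 6 [ 513.9 -204.   131.4]
wrist stem 138 59 [ 513.1 -204.9  138.2]
wrist stem 160 74 [ 512.6 -205.   160.1]
wrist stem 168 36 [ 512.1 -204.3  166.2]
scene top 101 60.764241649642145 ((523.8771362304688, -137.3378448486328), (29.767181396484375, 60.0557746887207), 49.75535583496094)
top blue [361 208  13  13  84] 73.87858066035359 ((508.76593017578125, -184.58200073242188), 13.500529289245605) ellipse (366.86590576171875, 213.99234008789062) [ 508.70817948 -184.11975796   73.87858066]
top top 1198 60.106324677922316 ((500.8121337890625, -188.4664764404297), (82.17741394042969, 123.64936828613281), 13.647656440734863)
top stem 138 11 [ 511.9 -203.9  138.4]
top stem 160 9 [ 510.5 -203.8  160.2]
```

View pics/w6.png

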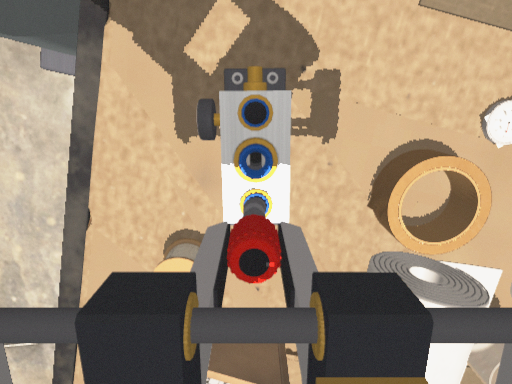

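The wrist view shows the manifold squarely, with the open port's blue collar at (255,161), the blanked ports at (255,112) and (256,205), and the held plug with its head at (255,262) and tip near (256,205). The collar's top is at z≈73, so the fitting sits about 7 mm high. I refine the stem axis using depth only.

```bash
python3 - <<'E'
from h import *
w=pickle.load(open('wrist.pkl','rb'));P=pts(w);T=np.array([514.05,-210.68,155.1])
yt=np.array([.977,.2135]);xt=np.array([-.2135,.977]);d=P[...,:2]-T[:2];a=d@yt;b=d@xt;z=P[...,2]
def rep(n,m):
    print(n,m.sum(),'a',np.percentile(a[m],[1,50,99]).round(1),'mid',((a[m].min()+a[m].max())/2).round(2),'b',np.percentile(b[m],[1,50,99]).round(1))
near=(abs(a)<20)&(abs(b)<20)
for lo in range(124,168,6): 
    m=near&(z>lo)&(z<lo+6)
    if m.sum()>3: rep(f'stem{lo}',m)
rep('head',near&(z>206)&(z<222));print('headtop',z[near&(z<225)].max())
hsv=cv2.cvtColor(w['img'],cv2.COLOR_BGR2HSV)
for n,v in dict(far=112,mid=161).items():
    bl=(hsv[...,0]>100)&(hsv[...,0]<130)&(hsv[...,1]>110)&(hsv[...,2]>50)&(abs(np.mgrid[:384,:512][0]-v)<20)&(abs(np.mgrid[:384,:512][1]-255)<22)
    rep(n,bl&(z>68)&(z<78)); print(np.percentile(z[bl],[5,25,50,75,95]).round(1))
E
```

```text
stem130 37 a [-7.8  0.1  6.7] mid -0.68 b [1.9 5.8 7.3]
stem136 52 a [-7.9 -0.7  6.9] mid -0.38 b [1.6 6.1 7.4]
stem142 132 a [-7.7  0.   7.1] mid -0.3 b [-0.6  4.3  7.4]
stem154 42 a [-7.7 -0.3  6.7] mid -0.65 b [1.8 5.9 7.2]
stem160 54 a [-6.4 -0.6  6.2] mid 0.03 b [3.3 6.3 7.3]
stem166 18 a [-4.2  0.3  3.7] mid -0.32 b [6.  7.  7.3]
head 2901 a [-19.   -0.1  18.8] mid -0.04 b [-11.3   4.1  12.8]
headtop 224.9645965332275
far 42 a [-8.6 -2.8 12.4] mid 1.93 b [58.1 71.4 75.6]
[65.4 66.2 66.7 67.5 69.9]
mid 550 a [-13.3   1.9  15.4] mid 1.47 b [ 9.  22.8 37.9]
[67.4 69.4 71.4 72.3 73.2]
```

{"name": "arm_command", "arguments": {
  "plan": [
    [-1, 0.0123, 0.0009, 0, 0],
    [-1, 0.012, 0.0008, 0, 0],
    [-1, 0, 0, 0.015, 0],
    [-1, 0, 0, 0.02, 0],
    [-1, 0, 0, 0.01, 0],
    [-1, 0, 0, 0, 0]
  ]
}}

```text
clock: 22.32
eef_pos: [510.4, -186.9, 109.2]
eef_rot: [-3.14, -0.001, 1.786]
wrist_force: [-0.1, 0.7, -0.7]
finger_gap: 27.0
finger_force: 40.0
```

{"name": "arm_command", "arguments": {
  "plan": [
    [-1, 0, 0, 0.003, 0],
    [-1, 0, 0, 0.003, 0],
    [-1, 0, 0, 0.003, 0],
    [-1, 0, 0, 0, 0]
  ]
}}

```text
clock: 22.82
eef_pos: [510.7, -187.0, 100.9]
eef_rot: [-3.141, -0.0, 1.786]
wrist_force: [0.7, -0.2, -0.1]
finger_gap: 27.3
finger_force: 40.0
```

{"name": "arm_command", "arguments": {
  "plan": [
    [-1, 0, 0, 0.002, 0],
    [-1, 0, 0, 0.002, 0],
    [-1, 0, 0, 0.002, 0],
    [-1, 0, 0, 0, 0]
  ]
}}

```text
clock: 23.32
eef_pos: [510.7, -187.0, 94.9]
eef_rot: [-3.141, -0.0, 1.786]
wrist_force: [-0.9, -0.6, -0.1]
finger_gap: 27.4
finger_force: 40.0
```

{"name": "arm_command", "arguments": {
  "plan": [
    [-1, 0, 0, 0.002, 0],
    [-1, 0, 0, 0.002, 0],
    [-1, 0, 0, 0, 0]
  ]
}}

```text
clock: 23.7
eef_pos: [510.6, -187.0, 90.8]
eef_rot: [-3.141, -0.0, 1.786]
wrist_force: [-0.4, -0.5, -0.7]
finger_gap: 27.4
finger_force: 40.0
```

{"name": "arm_command", "arguments": {
  "plan": [
    [-1, 0, 0, 0.002, 0],
    [-1, 0, 0, 0.002, 0],
    [-1, 0, 0, 0, 0]
  ]
}}

```text
clock: 24.08
eef_pos: [510.7, -187.0, 86.9]
eef_rot: [-3.141, -0.0, 1.786]
wrist_force: [0.1, 0.2, -1.4]
finger_gap: 27.1
finger_force: 40.0
```

{"name": "arm_command", "arguments": {
  "plan": [
    [-1, 0, 0, 0.002, 0],
    [-1, 0, 0, 0.002, 0],
    [-1, 0, 0, 0, 0]
  ]
}}

```text
clock: 24.45
eef_pos: [511.0, -187.2, 83.3]
eef_rot: [3.141, 0.0, 1.786]
wrist_force: [0.1, -1.1, 2.3]
finger_gap: 27.2
finger_force: 40.0
```

{"name": "arm_command", "arguments": {
  "plan": [
    [-1, 0, 0, 0.002, 0],
    [-1, 0, 0, 0.002, 0],
    [-1, 0, 0, 0, 0]
  ]
}}

```text
clock: 24.82
eef_pos: [510.6, -187.0, 78.7]
eef_rot: [-3.141, -0.0, 1.786]
wrist_force: [0.7, -1.3, -0.6]
finger_gap: 27.2
finger_force: 40.0
```

{"name": "arm_command", "arguments": {
  "plan": [
    [-1, 0, 0, 0.002, 0],
    [-1, 0, 0, 0.002, 0],
    [-1, 0, 0, 0, 0]
  ]
}}

```text
clock: 25.2
eef_pos: [510.6, -187.0, 74.7]
eef_rot: [-3.141, -0.0, 1.786]
wrist_force: [1.1, -0.9, -1.0]
finger_gap: 27.1
finger_force: 40.0
```

{"name": "arm_command", "arguments": {
  "plan": [
    [-1, 0, 0, 0.002, 0],
    [-1, 0, 0, 0.002, 0],
    [-1, 0, 0, 0, 0]
  ]
}}

```text
clock: 25.58
eef_pos: [510.6, -187.0, 70.7]
eef_rot: [-3.141, -0.0, 1.786]
wrist_force: [0.1, -1.1, -1.3]
finger_gap: 27.3
finger_force: 40.0
```

{"name": "arm_command", "arguments": {
  "plan": [
    [-1, 0, 0, 0.001, 0],
    [-1, 0, 0, 0.001, 0],
    [-1, 0, 0, 0, 0]
  ]
}}

```text
clock: 25.95
eef_pos: [510.7, -187.0, 69.0]
eef_rot: [-3.141, -0.0, 1.786]
wrist_force: [-0.0, -0.1, 1.3]
finger_gap: 27.5
finger_force: 40.0
```

{"name": "arm_command", "arguments": {
  "plan": [
    [-1, 0, 0, 0.001, 0],
    [-1, 0, 0, 0.001, 0],
    [-1, 0, 0, 0, 0]
  ]
}}

```text
clock: 26.32
eef_pos: [510.6, -187.0, 66.9]
eef_rot: [-3.141, -0.0, 1.786]
wrist_force: [-0.2, -0.6, 0.3]
finger_gap: 27.7
finger_force: 40.0
```

{"name": "arm_command", "arguments": {
  "plan": [
    [-1, 0, 0, 0.001, 0],
    [-1, 0, 0, 0, 0]
  ]
}}

```text
clock: 26.58
eef_pos: [510.6, -186.8, 65.5]
eef_rot: [-3.141, -0.001, 1.786]
wrist_force: [1.7, 0.6, -5.3]
finger_gap: 27.7
finger_force: 40.0
```

{"name": "arm_command", "arguments": {
  "plan": [
    [-1, 0, 0, 0.001, 0],
    [-1, 0, 0, 0, 0]
  ]
}}

```text
clock: 26.82
eef_pos: [510.6, -187.0, 65.0]
eef_rot: [-3.141, -0.0, 1.786]
wrist_force: [-0.3, 0.6, -1.1]
finger_gap: 27.5
finger_force: 40.0
```

{"name": "arm_command", "arguments": {
  "plan": [
    [-1, 0, 0, 0.001, 0],
    [-1, 0, 0, 0, 0]
  ]
}}

```text
clock: 27.08
eef_pos: [510.7, -187.0, 64.0]
eef_rot: [-3.141, -0.0, 1.786]
wrist_force: [0.6, -0.4, -0.5]
finger_gap: 27.4
finger_force: 40.0
```

{"name": "arm_command", "arguments": {
  "plan": [
    [-1, 0, 0, 0.001, 0],
    [-1, 0, 0, 0, 0]
  ]
}}

```text
clock: 27.32
eef_pos: [510.8, -187.1, 63.1]
eef_rot: [3.141, 0.0, 1.786]
wrist_force: [0.2, -0.1, 0.6]
finger_gap: 27.5
finger_force: 40.0
```

{"name": "arm_command", "arguments": {
  "plan": [
    [-1, 0, 0, 0.001, 0],
    [-1, 0, 0, 0, 0]
  ]
}}

```text
clock: 27.58
eef_pos: [510.9, -187.1, 62.5]
eef_rot: [3.141, 0.0, 1.786]
wrist_force: [-1.7, 0.5, 5.7]
finger_gap: 27.4
finger_force: 40.0
```

The stop is felt at reported z≈62.5, with the force starting to rise. A little further press, then the pull test in small steps.

{"name": "arm_command", "arguments": {
  "plan": [
    [-1, 0, 0, 0.0005, 0],
    [-1, 0, 0, 0, 0]
  ]
}}

```text
clock: 27.82
eef_pos: [511.0, -187.2, 62.3]
eef_rot: [3.141, 0.001, 1.786]
wrist_force: [-1.4, 0.4, 7.8]
finger_gap: 27.4
finger_force: 40.0
```

{"name": "arm_command", "arguments": {
  "plan": [
    [-1, 0, 0, -0.0015, 0],
    [-1, 0, 0, -0.0015, 0],
    [-1, 0, 0, 0, 0]
  ]
}}

```text
clock: 28.2
eef_pos: [510.7, -187.0, 64.4]
eef_rot: [-3.141, -0.0, 1.786]
wrist_force: [0.6, 0.5, 0.3]
finger_gap: 27.3
finger_force: 40.0
```

{"name": "arm_command", "arguments": {
  "plan": [
    [-1, 0, 0, -0.001, 0],
    [-1, 0, 0, 0, 0]
  ]
}}

```text
clock: 28.45
eef_pos: [510.6, -186.9, 65.3]
eef_rot: [-3.141, -0.0, 1.786]
wrist_force: [-0.4, -0.7, -1.5]
finger_gap: 27.7
finger_force: 40.0
```

{"name": "arm_command", "arguments": {
  "plan": [
    [-1, 0, 0, -0.001, 0],
    [-1, 0, 0, 0, 0]
  ]
}}

```text
clock: 28.7
eef_pos: [510.6, -187.0, 66.3]
eef_rot: [-3.141, -0.0, 1.786]
wrist_force: [1.0, 0.5, -5.6]
finger_gap: 27.9
finger_force: 40.0
```

Pulling now gives -5.6 N, so the collar is being lifted. I go on to about 10 N.

{"name": "arm_command", "arguments": {
  "plan": [
    [-1, 0, 0, -0.001, 0],
    [-1, 0, 0, -0.001, 0],
    [-1, 0, 0, 0, 0]
  ]
}}

```text
clock: 29.08
eef_pos: [510.6, -187.0, 68.4]
eef_rot: [-3.141, -0.0, 1.786]
wrist_force: [0.3, -0.7, -6.6]
finger_gap: 27.3
finger_force: 40.0
```

{"name": "arm_command", "arguments": {
  "plan": [
    [-1, 0, 0, -0.001, 0],
    [-1, 0, 0, 0, 0]
  ]
}}

```text
clock: 29.32
eef_pos: [510.4, -186.8, 68.7]
eef_rot: [-3.141, -0.001, 1.786]
wrist_force: [2.6, -0.1, -18.6]
finger_gap: 27.4
finger_force: 40.0
```

Fully raised; 18.6 N is a bit high, so I ease by 0.7 mm and hold for a second.

{"name": "arm_command", "arguments": {
  "plan": [
    [-1, 0, 0, 0.0007, 0],
    [-1, 0, 0, 0, 0],
    [-1, 0, 0, 0, 0],
    [-1, 0, 0, 0, 0],
    [-1, 0, 0, 0, 0],
    [-1, 0, 0, 0, 0],
    [-1, 0, 0, 0, 0],
    [-1, 0, 0, 0, 0],
    [-1, 0, 0, 0, 0]
  ]
}}

```text
clock: 30.45
eef_pos: [510.6, -187.0, 68.7]
eef_rot: [-3.141, -0.0, 1.786]
wrist_force: [-0.5, 0.2, -17.4]
finger_gap: 27.2
finger_force: 40.0
```

```bash
python3 - <<'E'
from h import *
s=manip.read_state();print(s['clock'],s['eef_pos'],s['wrist_force'],s['finger_gap'])
w=cam('wrist');P=pts(w);hsv=cv2.cvtColor(w['img'],cv2.COLOR_BGR2HSV)
bl=(hsv[...,0]>100)&(hsv[...,0]<130)&(hsv[...,1]>110)&(hsv[...,2]>50)&(np.hypot(P[...,0]-510.4,P[...,1]+187.2)<18)
print(bl.sum(),np.percentile(P[bl][:,2],[5,50,95]) if bl.any() else None)
E
```

```text
30.45 [ 510.62475985 -186.992516     68.73901101] [ -0.54879718   0.17778303 -17.35822891] 27.237686250642724
626 [68.96782869 74.53723472 76.28402982]
```

The collar's top rose from 73.2 to 76.3, so the lock is proven and the pull was held for over a second. I let it settle.

{"name": "arm_command", "arguments": {
  "plan": [
    [-1, 0, 0, 0.001, 0],
    [-1, 0, 0, 0.001, 0],
    [-1, 0, 0, 0.001, 0],
    [-1, 0, 0, 0.001, 0],
    [-1, 0, 0, 0.0005, 0],
    [-1, 0, 0, 0, 0],
    [-1, 0, 0, 0, 0]
  ]
}}

```text
clock: 31.38
eef_pos: [511.1, -187.2, 64.7]
eef_rot: [3.141, 0.001, 1.786]
wrist_force: [1.0, 0.2, -0.3]
finger_gap: 27.4
finger_force: 40.0
```

{"name": "arm_command", "arguments": {
  "plan": [
    [0.3, 0, 0, 0, 0],
    [0.3, 0, 0, 0, 0],
    [0.3, 0, 0, 0, 0],
    [0.3, 0, 0, 0, 0],
    [0.3, 0, 0, 0, 0],
    [0.3, 0, 0, -0.01, 0],
    [0.3, 0, 0, -0.02, 0],
    [0.3, 0, 0, -0.03, 0],
    [0.3, 0, 0, -0.03, 0],
    [0.3, 0, 0, -0.02, 0],
    [0.3, 0, 0, 0, 0],
    [0.3, 0, 0, 0, 0]
  ]
}}

```text
clock: 32.88
eef_pos: [510.4, -186.9, 173.6]
eef_rot: [-3.141, -0.001, 1.786]
wrist_force: [-0.9, 0.1, 0.0]
finger_gap: 61.5
finger_force: 0.0
```

```bash
python3 - <<'E'
from h import *
s=manip.read_state();print(s['clock'],s['eef_pos'],s['wrist_force'],s['finger_gap'])
w=cam('wrist');P=pts(w);hsv=cv2.cvtColor(w['img'],cv2.COLOR_BGR2HSV);nr=np.hypot(P[...,0]-510.4,P[...,1]+187.2)
bl=(hsv[...,0]>100)&(hsv[...,0]<130)&(hsv[...,1]>110)&(hsv[...,2]>50)&(nr<18)
print('collar',bl.sum(),np.percentile(P[bl][:,2],[5,50,95]))
hd=(nr<22)&(P[...,2]>110)&(P[...,2]<140)
zt=np.percentile(P[hd][:,2],90);t=P[hd&(P[...,2]>zt-3)];print('head top',zt,cv2.minEnclosingCircle(t[:,:2].astype(np.float32)))
E
```

```text
32.875 [ 510.42649533 -186.90527252  173.63115097] [-0.94429769  0.08113373  0.02808202] 61.53238529007135
collar 219 [67.78509107 71.62226714 73.12372691]
head top 127.28680108230976 ((510.8091735839844, -186.99560546875), 12.898722648620605)
```

The head's top is at z 127 (tip about 33), centred on the port. The collar is back at 73, and the fingers are clear.

```bash
python3 -c "
from cell import ticket
print(ticket.sign_off())"
```

```text
the job is handed in; nothing more can be done
None
```

The plug is locked in the middle port and released, and the job is handed in without a verdict shown; the collar rose about 3 mm in the pull test, held for over 1 s at about 17 N rather than the 10 N asked, then settled back, and an earlier probe near the stand briefly reached 47 N because the fingertips sit about 31 mm higher than the reported TCP.

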